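# Shut the flap of the spool box under its lip

## Robot

A 6-joint arm with a two-finger parallel gripper is mounted at the origin on the work surface. World frame = base frame: x ahead of the robot, y to its left, z up, the work surface at z = 0. Lengths are in m, angles in rad, forces in N, time in s.
With the tool pointing down it reaches from about 0.35 to 0.725 m from the base axis. Payload 4.3 kg.
Tool frame: the origin (TCP) lies midway between the tips of the shut fingers; the grasp point (between the pads) lies 19 mm behind it (grip_depth is the z of the grasp point in the tool frame, in m); z points along the fingers, y is the direction in which the jaws open and shut (so a half turn about z gives the same grasp; the last joint's range is limited). The gripper opens to 85 mm and grips with 20 to 120 N. Pads are 22 mm wide; open, the fingers measure 114 mm over their backs; the gripper's body (76 mm by 85 mm) begins 54 mm behind the grasp point. The pads swing forward as they close: fully open they stand 13 mm farther back than shut.
Start: joints at [1.157, 0.377, 0.081, 1.274, 0, 1.46], TCP at [0.172, 0.549, 0.231] pointing down, gripper open.
Joint ranges: [-2.72, 2.72], [-0.84, 1.66], [-1.02, 1.22], [-1.77, 2.12], [-1.37, 1.28], [-3.14, 3.14]. Speed limits (rad/s): [2.57, 2.57, 3.14, 3.14, 3.14, 3.14].

## Interface

Orientations are given as [roll, pitch, yaw] about the fixed x, y, z axes, in that order (R = Rz(yaw) Ry(pitch) Rx(roll)).
In Python, from rig import state, read_camera, close_job, grip_depth gives the robot as it stands. The module is installed in compiled form; this text tells all that it offers.
- The arm moves only by the shell command python3 -m handwheel 'ROWS' [FORCE]. ROWS is JSON, a list of rows, each a list of 3 entries, a list of its own where there are three numbers: the shift along the tool's x, y, z in mm, then the turn about the tool's z in rad, then the finger opening in mm, from 0 to 85.4. In form: [[[x, y, z], yaw, hand], ...]. A call has 1 to 20 rows; each row shifts and turns the pose as measured when the row begins, along the tool's axes as they then stand; what a row does not reach is not made up. A row lasts 1/12 s, in which the tool goes at most 41.7 mm and 7.16 degrees, less where a joint would pass 70% of its speed; a pose out of reach is approached as far as the arm can. A call with a gripper value outside its range is refused whole. The fingers move at their own pace and stop on an object; FORCE is the grip in N (left out, the last holds). Time passes only in rows, so rows that do not move let the fingers close. It gives the time, the measured TCP pose, the force and the opening at its end, in the units of the state.
- state(): the state, without advancing time (a new reading comes with each control period).
- read_camera(name): name is "scene" or "top"; returns a dict with "pixels" (384x512x3 uint8, blue, green, red), "camera_matrix" (3x3 intrinsics, pixels), "D" ([k1, k2, p1, p2, k3] as OpenCV has them; the pictures are not rectified), "R" (3x3) and "t" (3): a world point X has camera coordinates R X + t. Camera axes: x right, y down, z forward; pixel columns grow to the right and rows downward; lengths in m; the calibration is good to about 2 mm. A picture is of the moment at which its call begins. There is no depth.
- close_job(): hands the job in, once; it reports no verdict.
The state is a dict: "time_s": time; "q": joint angles; "qd": joint speeds; "joint_efforts": joint torques, N m; "eef_pos": TCP position; "ee_rot": TCP orientation; "force": force on the tool from outside, world axes, zero at the start; "wrist_torque": the same for the moment, N m; "finger_gap": finger opening in m.
Only numpy, scipy, OpenCV 4.12 (cv2) and the standard library are available. Lean on these libraries where they do the work, as an engineer would, in place of code of your own. Each camera call takes 0.05 s, during which the arm holds its last target.

## Task

Close the clear acrylic box of spools: with the fingertips push its standing white flap over and press it down flat, then, still pressing, push it along by its raised ridge until its free edge is fully home beneath the aluminium lip, so that the flap stays shut when let go. The flap is only pushed, never pinched between the fingers, and nothing is picked up: the box stays standing where it is and the other things on the counter are left alone.

Things in the scene. Friction and masses are not known exactly. Their poses are not given: they have to be found in the camera images.
- box: Clear acrylic storage box standing loose (about 1.6 kg) with three small spools in it: 130 mm along its x, 170 along its y, walls 70 mm high. Origin: centre of its underside, z up. +x points from the hinge side (nearer the robot) to the lip side: the flap folds over toward +x. The flap's hinge line runs along y at x = -50 mm, z = 73 mm when joint flap_pin is 0.
- flap_hinge (a point): Middle of the flap's hinge line (a steel pin along the box's y). It moves with joint flap_pin.
- flap_pin (a joint): How far the hinge pin, and the flap with it, is pushed along its slots toward the lip (box +x), in m: 0 drawn back, 0.014 fully home; friction about 2.5 N, stays where left. Drawn back, the flat flap's edge stops 5 mm short of the lip; fully home it is 9 mm beneath it. Pushed more than 4 mm before the flap is flat, the edge lands on top of the lip: push it back then.
- flap (a joint): Angle of the white flap in rad: 0 flat over the box, 1.57 upright, 1.9 leaning back toward the robot. A soft hinge spring raises it again toward upright if it is let go before it is tucked (about 0.7 N at its edge when flat, less as it rises). Held by the lip it rests at about 0.03.
- flap_edge (a point): Middle of the flap's free edge, 94 mm from the hinge line, at mid-thickness. The flap is a white plate 150 mm wide along the hinge and 4 mm thick, in line with the hinge's centre; flat, its upper face is at z = 75 mm in the box's frame.
- flap_ridge (a point): Middle of the top of the aluminium finger ridge on the flap's outer face (toward the robot when standing, upper face when flat). The ridge is 90 mm long along the hinge, 66 to 71 mm from the hinge line, and 6 mm high. Fingertips on the face on the hinge side of the ridge push the flap home by it.
- flap_face: The outer half of the flap's thickness with the ridge on it: the face to push on. Origin at the middle of the hinge line; x toward the free edge, z out of the outer face.
- flap_back: The inner half of the flap's thickness: the face toward the inside of the box. Same origin and axes as flap_face.
- lip_edge (a point): Middle of the lower inner edge of the lip, under which the flap's edge goes. The lip is an aluminium angle along the whole +x wall; its overhang is 3 mm thick and runs from x = 49 to 61 mm in the box's frame, underside at z = 77.8 mm.
- spool0: Small wooden spool standing in the box, 32 mm across, 44 mm tall; origin at the centre of its underside. Stays in the box. Not to be handled.
- spool1: As spool0, in the middle compartment.
- spool2: As spool0, in the third compartment.
- thread_spool: Bystander: wooden spool of thread, 42 mm across, 55 mm tall, standing; origin at the centre of its underside.
- craft_punch: Bystander: grey plastic craft punch, 62 x 46 x 42 mm; origin at the centre of its underside.
- glue_stick: Bystander: glue stick standing, 28 mm across, 88 mm tall; origin at the centre of its foot.
- crochet_hook: Bystander: aluminium crochet hook 8 mm thick and 150 mm long lying along its own x beyond the lip; origin under its middle.
- pencil_mug: Bystander: white ceramic mug with pencils, 84 mm across, pencils up to about 175 mm high; origin at the centre of its foot.
- ribbon_reel: Bystander: reel of ribbon lying flat, 72 mm across, 26 mm high; origin at the centre of its underside.
Mind the look-alikes: they are no part of the job. Leave any orange look-alike of the spool1 alone. Leave any blue look-alike of the box alone.

How it is judged:
On the way, in this order (a step that is already met when the one before it is completed fails the run):
1. the flap is folded over and lies flat, its edge still short of the lip (value of joint flap below 0.12 rad and value of joint flap_pin below 0.008 m), for 0.05 s.
2. the flap's edge is pushed home beneath the lip (value of joint flap below 0.07 rad and value of joint flap_pin above 0.0105 m), for 0.1 s.
At the end, for the whole second after the job is handed in: The flap lies flat (within 0.07 rad) with its edge beneath the lip, pushed at least 10.5 of its 14 mm home, and stays so with nothing touching it; the box stands level within 30 mm of where it was, the three spools are in it, and no bystander has moved more than 25 mm (all of step 2 and linear speed of box below 0.01 m/s and angle between box's own z axis and vertical below 0.05 rad and distance of box from where it was at the start of the episode below 0.03 m and z of each of spool0, spool1, spool2 in the frame of box below 0.02 m and distance of each of thread_spool, craft_punch, glue_stick, crochet_hook, pencil_mug, ribbon_reel from where it was at the start of the episode below 0.025 m).
It fails at once if the flap is pinched between the fingers (contact force between the fingers and flap_face above 3 N and contact force between the fingers and flap_back above 3 N).
It fails at once if the box is lifted or tipped (height (world z) of box above 0.012 m or angle between box's own z axis and vertical above 0.12 rad).
It fails at once if the box is shoved more than 30 mm out of its place (distance of box from where it was at the start of the episode above 0.03 m).
It fails at once if a spool is lifted out of the box (z of any of spool0, spool1, spool2 in the frame of box above 0.03 m).
It fails at once if a bystander is picked up, knocked over or pushed away (distance of any of thread_spool, craft_punch, glue_stick, crochet_hook, pencil_mug, ribbon_reel from where it was at the start of the episode above 0.025 m).
It also fails if it takes over 42 s, if anything falls off the work surface, if the arm or the gripper's body presses on something with over 40 N, if the wrist force passes 120 N, or if a joint passes its speed limit or range.

## Working session

There is one attempt and no reset: what is moved stays moved. The work goes in short steps, Python scripts to look and compute and a shell command to move; the robot and the scene stay as the last step left them, time stands still between calls to the robot, and variables do not carry over. Pictures are saved under pics/ and viewed, and the job is handed in when it is done.

```bash
mkdir -p pics; python3 - <<'E'
from rig import *
import cv2,numpy as np
s=state(); print({k:np.round(v,3).tolist() for k,v in s.items()}, grip_depth)
for n in("scene","top"):
    c=read_camera(n); cv2.imwrite(f"pics/{n}0.png",c["pixels"]); print(n,c["camera_matrix"],c["D"],c["R"],c["t"])
E
```

```text
{'time_s': 0.0, 'q': [1.157, 0.378, 0.08, 1.274, -0.0, 1.46], 'qd': [0.0, -0.0, 0.001, -0.001, -0.001, 0.001], 'joint_efforts': [-0.001, -46.361, 26.987, 0.021, -0.0, -0.0], 'eef_pos': [0.172, 0.548, 0.23], 'ee_rot': [-3.14, -0.0, 2.838], 'force': [-0.338, -0.151, 0.153], 'wrist_torque': [0.015, 0.024, 0.018], 'finger_gap': 0.085} -0.0187
scene [[361.24343747   0.         252.66813529]
 [  0.         361.24343747 190.8227072 ]
 [  0.           0.           1.        ]] [-0.09425245  0.          0.          0.          0.        ] [[ 0.50545276  0.86258927  0.02138352]
 [ 0.56718239 -0.31347266 -0.76160293]
 [-0.65024737  0.39708266 -0.64769107]] [-0.31504518 -0.19281645  1.26255541]
top [[414.87298055   0.         260.38854416]
 [  0.         414.87298055 194.76530155]
 [  0.           0.           1.        ]] [0.02726158 0.         0.         0.         0.        ] [[-0.04211997 -0.9991105  -0.00202993]
 [-0.97793167  0.04164309 -0.20473274]
 [ 0.20463516 -0.0066382  -0.97881581]] [0.07191913 0.51687464 0.98226714]
```

View pics/scene0.png

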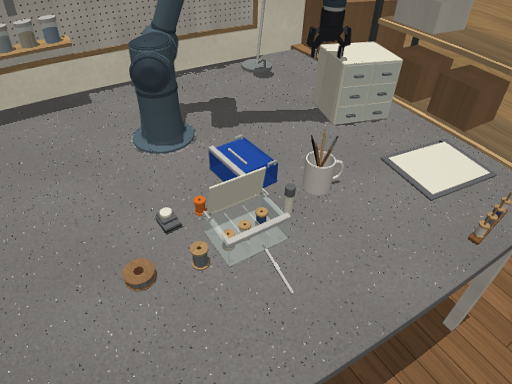

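View pics/top0.png

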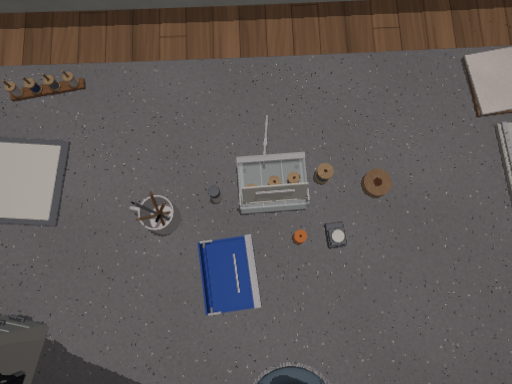

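The target is the clear box at top px ~(273,183), with the flap standing and its ridge at ~(275,191). The blue box is at (230,275) and the gripper at the upper right of the scene view. I'll zoom in to measure.

```bash
python3 - <<'E'
import cv2
a=cv2.imread("pics/top0.png")[140:225,205:350]; cv2.imwrite("pics/topz.png",cv2.resize(a,None,fx=5.5,fy=5.5,interpolation=cv2.INTER_CUBIC))
a=cv2.imread("pics/scene0.png")[160:270,180:320]; cv2.imwrite("pics/scz.png",cv2.resize(a,None,fx=5,fy=5,interpolation=cv2.INTER_CUBIC))
E
```

```text
(no output)
```

View pics/topz.png

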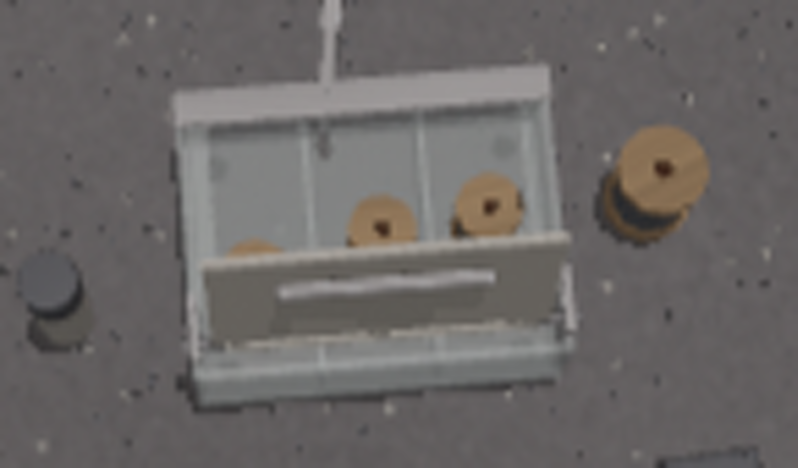

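View pics/scz.png

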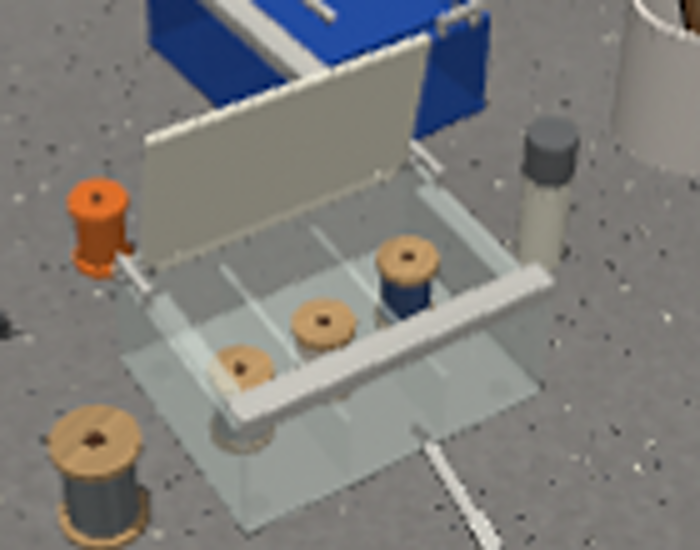

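Top view (zoomed px): lip outer corners (175,95) and (548,66), flap top corners (203,265) and (570,236), ridge ends (280,293) and (494,275). Scene view: flap top corners (147,138) and (428,40), lip ends (240,415) and (550,275). Now triangulating these.

```bash
cat > h.py <<'E'
import numpy as np,cv2
from rig import *
def ray(c,p):
    u=cv2.undistortPoints(np.array([[p]],float),c["camera_matrix"],np.array(c["D"]))[0,0]
    R=np.array(c["R"]);t=np.array(c["t"]); return -R.T@t, R.T@np.array([u[0],u[1],1.])
def onz(c,p,z):
    o,d=ray(c,p); return o+d*(z-o[2])/d[2]
def tri(c1,p1,c2,p2):
    o1,d1=ray(c1,p1);o2,d2=ray(c2,p2)
    k=np.linalg.lstsq(np.c_[d1,-d2],o2-o1,rcond=None)[0]
    a=o1+k[0]*d1;b=o2+k[1]*d2; return (a+b)/2,np.linalg.norm(a-b)
E
python3 - <<'E'
from h import *
np.set_printoptions(precision=4,suppress=True)
T=read_camera("top");S=read_camera("scene")
tp=lambda x,y:((x+.5)/5.5-.5+205,(y+.5)/5.5-.5+140)
sp=lambda x,y:((x+.5)/5-.5+180,(y+.5)/5-.5+160)
print("lip outer",onz(T,tp(175,95),.0808),onz(T,tp(548,66),.0808))
print("lip inner",onz(T,tp(178,126),.0808),onz(T,tp(551,95),.0808))
print("flapL",tri(T,tp(203,265),S,sp(428,38)),"flapR",tri(T,tp(570,236),S,sp(147,138)))
print("ridge",onz(T,tp(280,293),.14),onz(T,tp(494,275),.14))
print("box base back",onz(T,tp(197,405),0),onz(T,tp(560,380),0))
for n,p,z in(("lipL",(550,272),.0808),("lipR",(240,415),.0808),("base fr",(540,388),0),("base front",(250,530),0),("base hinge R",(123,357),0)):print(n,onz(S,sp(*p),z))
print("glue",onz(T,tp(50,282),.088),"thread",onz(T,tp(663,170),.055))
print("orange", onz(T,(301,236),.044),"mug",onz(T,(156,212),.09))
E
```

```text
lip outer [0.6121 0.1055 0.0808] [ 0.6185 -0.0631  0.0808]
lip inner [0.5976 0.1045 0.0808] [ 0.6048 -0.0636  0.0808]
flapL (array([0.5144, 0.0931, 0.1651]), np.float64(0.002092841361864302)) flapR (array([ 0.5195, -0.056 ,  0.1672]), np.float64(0.0021121104282023364))
ridge [0.5063 0.0615 0.14  ] [ 0.5102 -0.0277  0.14  ]
box base back [0.4838 0.1037 0.    ] [ 0.4885 -0.0688  0.    ]
lipL [0.6065 0.1098 0.0808]
lipR [ 0.6144 -0.0603  0.0808]
base fr [0.6082 0.1112 0.    ]
base front [ 0.6156 -0.0579  0.    ]
base hinge R [ 0.4861 -0.0633  0.    ]
glue [0.5267 0.1626 0.088 ] thread [ 0.5747 -0.1157  0.055 ]
orange [ 0.4133 -0.0458  0.044 ] mug [0.4805 0.3006 0.09  ]
```

Height checks hold: the flap's top edge comes out at z≈0.166 (expected 0.167), and its width at 149 mm (150 given). Box centre is ≈(0.550, 0.022) with yaw ≈ +0.038, and the hinge is ≈(0.500, 0.020, 0.073). I'll use shut fingers, turned so the jaw axis lies along box y, and bring them to the robot's side of the flap.

```bash
python3 -m handwheel '[[[0,0,-15],-0.114,0],[[0,0,-15],-0.114,0],[[0,0,-15],-0.114,0]]' 20; python3 -m handwheel '[[[-14,-30,0],0,0],[[-14,-30,0],0,0],[[-14,-30,0],0,0],[[-14,-30,0],0,0],[[-14,-30,0],0,0],[[-14,-30,0],0,0],[[-14,-30,0],0,0],[[-14,-30,0],0,0],[[-14,-30,0],0,0],[[-14,-30,0],0,0],[[-14,-30,0],0,0],[[-14,-30,0],0,0],[[-14,-30,0],0,0],[[-14,-30,0],0,0],[[-14,-30,0],0,0]]'
```

```text
time_s: 0.45
eef_pos: [0.1706, 0.5454, 0.2719]
ee_rot: [-3.131, -0.005, -3.09]
force: [-0.8, -0.3, 0.2]
finger_gap: 0.0518
time_s: 1.7
eef_pos: [0.413, 0.0965, 0.2747]
ee_rot: [-3.138, -0.002, -3.071]
force: [1.3, 0.1, 0.3]
finger_gap: -0.0001
```

```bash
python3 -m handwheel '[[[-6,-20,0],0.03,0],[[-6,-20,0],0,0],[[-6,-20,0],0,0],[[-6,-19,0],0,0],[[0,0,25],0,0],[[0,0,25],0,0],[[0,0,25],0,0],[[0,0,25],0,0],[[0,0,25],0,0],[[0,0,22],0,0],[[0,0,0],0,0]]'
python3 - <<'E'
from h import *
for n in("scene","top"):
    c=read_camera(n); a=c["pixels"]; a=a[150:280,170:330] if n=="scene" else a[130:240,205:350]
    cv2.imwrite(f"pics/{n}1.png",cv2.resize(a,None,fx=4,fy=4,interpolation=cv2.INTER_CUBIC))
E
```

```text
time_s: 2.62
eef_pos: [0.4464, 0.0048, 0.1233]
ee_rot: [-3.135, 0.006, -3.118]
force: [-0.4, 0.8, -0.5]
finger_gap: 0.0001
```

View pics/scene1.png

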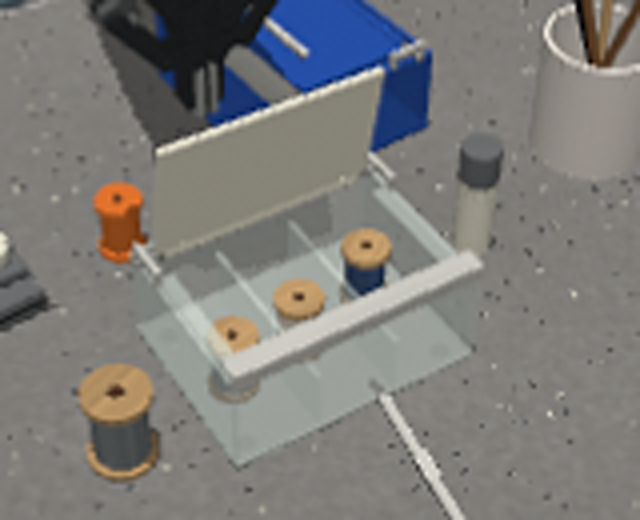

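View pics/top1.png

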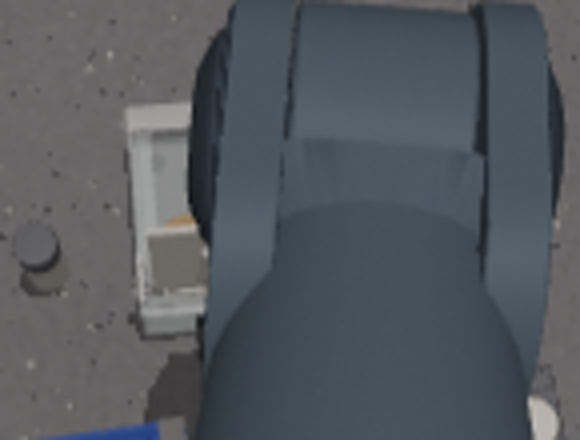

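The scene view shows the shut fingers behind the flap at ~(200,90), and the flap is untouched. The arm hides the box in the top view. Next I centre in y and advance slowly until contact.

```bash
python3 -m handwheel '[[[-8,8,0],0,0],[[-8,8,0],0,0],[[-6,0,0],0,0],[[-6,0,0],0,0],[[-5,0,0],0,0]]';python3 -m handwheel '[[[-5,0,0],0,0],[[-5,0,0],0,0]]';python3 -m handwheel '[[[-5,0,0],0,0],[[-5,0,0],0,0]]'
```

```text
time_s: 3.13
eef_pos: [0.4893, 0.0237, 0.134]
ee_rot: [-3.134, 0.022, -3.116]
force: [0.5, -0.7, -1.1]
finger_gap: 0.0002
time_s: 3.3
eef_pos: [0.5016, 0.0241, 0.1352]
ee_rot: [-3.133, 0.024, -3.116]
force: [-1.1, -0.1, -0.3]
finger_gap: 0.0002
time_s: 3.47
eef_pos: [0.5126, 0.0242, 0.1354]
ee_rot: [-3.133, 0.023, -3.116]
force: [-0.8, -0.3, 0.7]
finger_gap: -0.0003
```

```bash
python3 - <<'E'
from h import *
for n in("scene",):
    c=read_camera(n); a=c["pixels"]; a=a[150:280,170:330]
    cv2.imwrite(f"pics/{n}2.png",cv2.resize(a,None,fx=5,fy=4.6,interpolation=cv2.INTER_CUBIC))
E
```

```text
(no output)
```

View pics/scene2.png

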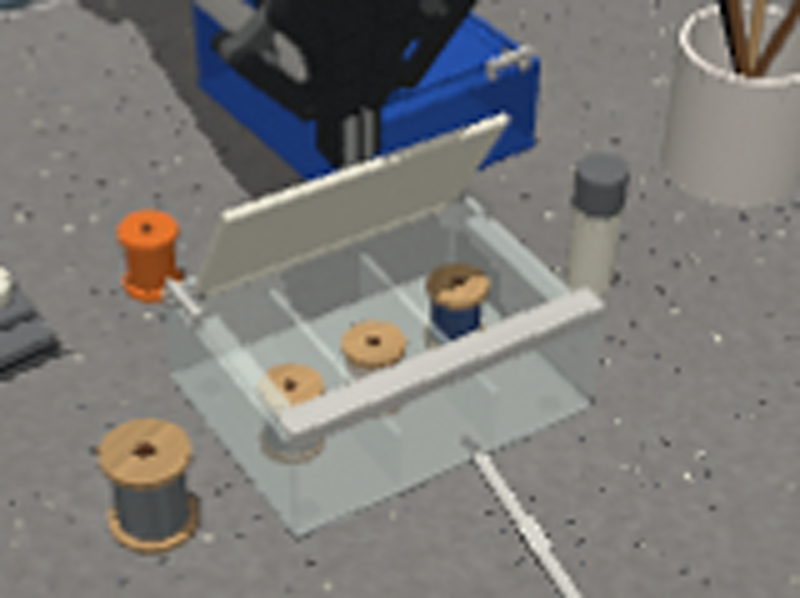

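The flap is leaning forward to roughly 65° and the tip has ridden up close to the ridge radius. I'll drop nearer the hinge side, then follow the arc.

```bash
python3 -m handwheel '[[[0,0,6],0,0],[[0,0,6],0,0],[[-1,0,5],0,0]]';python3 -m handwheel '[[[-4,0,3],0,0],[[-3,0,3],0,0],[[-3,0,3],0,0]]'
```

```text
time_s: 3.77
eef_pos: [0.5165, 0.0237, 0.1182]
ee_rot: [-3.133, 0.027, -3.116]
force: [-1.3, 0.2, 0.7]
finger_gap: 0.0003
time_s: 4.02
eef_pos: [0.5257, 0.0239, 0.1072]
ee_rot: [-3.133, 0.024, -3.117]
force: [-0.6, 1.5, 0.9]
finger_gap: -0.0003
```

```bash
python3 -m handwheel '[[[-3,0,3],0,0],[[-3,0,4],0,0],[[-2,0,4],0,0]]';python3 -m handwheel '[[[-1,0,4],0,0],[[-1,0,4],0,0],[[0,0,3],0,0]]'
python3 - <<'E'
from h import *
for n in("scene",):
    c=read_camera(n); a=c["pixels"]; a=a[150:280,170:330]
    cv2.imwrite(f"pics/{n}3.png",cv2.resize(a,None,fx=5,fy=4.6,interpolation=cv2.INTER_CUBIC))
E
```

```text
time_s: 4.27
eef_pos: [0.5348, 0.0242, 0.0953]
ee_rot: [-3.134, 0.024, -3.117]
force: [-0.7, 0.1, 1.4]
finger_gap: -0.0003
time_s: 4.52
eef_pos: [0.5391, 0.0243, 0.0835]
ee_rot: [-3.134, 0.026, -3.117]
force: [1.0, 0.6, 1.0]
finger_gap: -0.0001
```

View pics/scene3.png

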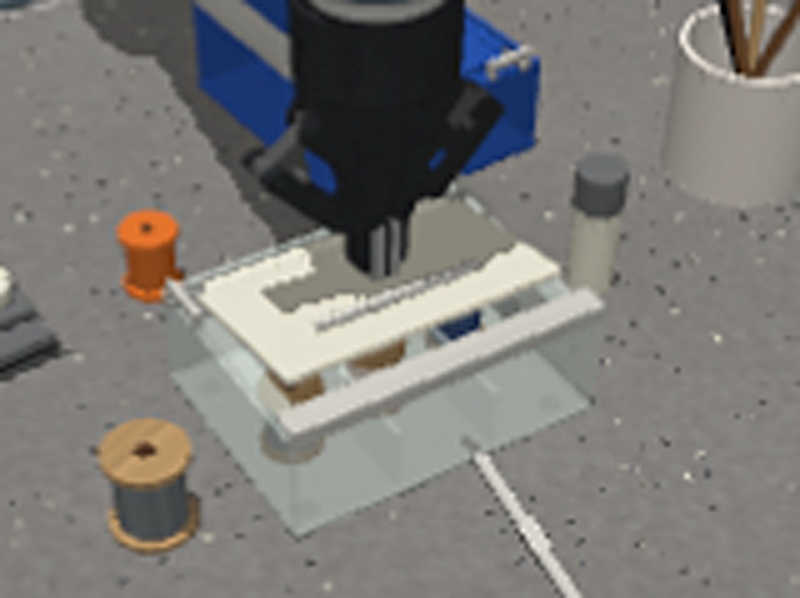

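The flap is nearly flat. The fingers at ~(385,270) stand on the hinge side of the ridge at ~(400,295). Next I press straight down.

```bash
python3 -m handwheel '[[[0,0,3],0,0],[[0,0,3],0,0],[[0,0,2],0,0]]';python3 -m handwheel '[[[0,0,2],0,0],[[0,0,2],0,0]]'
```

```text
time_s: 4.82
eef_pos: [0.5399, 0.0243, 0.075]
ee_rot: [-3.134, 0.027, -3.116]
force: [-0.1, 0.8, 2.7]
finger_gap: -0.0001
time_s: 4.98
eef_pos: [0.5423, 0.0243, 0.0746]
ee_rot: [-3.134, 0.033, -3.116]
force: [-2.4, 1.7, 17.4]
finger_gap: -0.0001
```

Contact is firm at z=0.0746, as expected for a flat flap, with 17 N. Before sliding I ease off a little and look.

```bash
python3 -m handwheel '[[[0,0,0.5],0,0]]'
python3 - <<'E'
from h import *
for n in("scene",):
    c=read_camera(n); a=c["pixels"]; a=a[185:265,195:300]
    cv2.imwrite(f"pics/{n}4.png",cv2.resize(a,None,fx=7,fy=7,interpolation=cv2.INTER_CUBIC))
print(state()["force"])
E
```

```text
time_s: 5.07
eef_pos: [0.5429, 0.0244, 0.0753]
ee_rot: [-3.134, 0.035, -3.116]
force: [-1.6, 0.2, 1.4]
finger_gap: -0.0
[ 0.68721299 -0.15952386  3.0823933 ]
```

View pics/scene4.png

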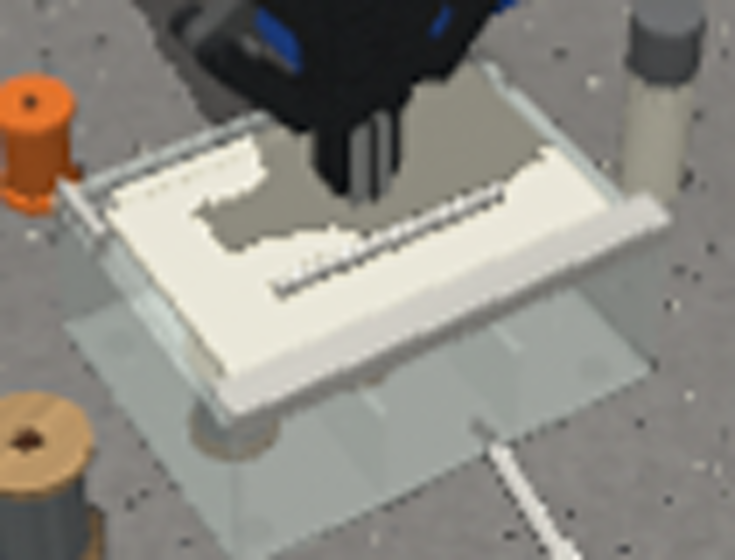

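```bash
python3 - <<'E'
from h import *
S=read_camera("scene")
sp=lambda x,y:((x+.5)/7-.5+195,(y+.5)/7-.5+185)
print(onz(S,sp(280,290),.08),onz(S,sp(503,190),.08),state()["force"])
E
python3 -m handwheel '[[[-2,0,1],0,0],[[-2,0,1],0,0],[[-2,0,1],0,0]]';python3 -m handwheel '[[[-2,0,1],0,0],[[-2,0,1],0,0]]'
```

```text
[ 0.57684023 -0.02282247  0.08      ] [0.57218708 0.06617705 0.08      ] [-0.83174207  0.44796352  8.0001813 ]
time_s: 5.42
eef_pos: [0.5492, 0.0245, 0.0749]
ee_rot: [-3.134, 0.037, -3.116]
force: [-2.3, 1.5, 10.2]
finger_gap: -0.0
time_s: 5.58
eef_pos: [0.5535, 0.0247, 0.0749]
ee_rot: [-3.133, 0.038, -3.116]
force: [-2.6, 0.3, 10.1]
finger_gap: 0.0001
```

```bash
python3 -m handwheel '[[[-2,0,1],0,0],[[-2,0,1],0,0],[[-2,0,1],0,0]]';python3 -m handwheel '[[[-2,0,1],0,0],[[-2,0,1],0,0]]';python3 -m handwheel '[[[-2,0,1],0,0],[[-2,0,1],0,0]]'
python3 - <<'E'
from h import *
for n in("scene",):
    c=read_camera(n); a=c["pixels"]; a=a[185:265,195:300]
    cv2.imwrite(f"pics/{n}5.png",cv2.resize(a,None,fx=7,fy=7,interpolation=cv2.INTER_CUBIC))
E
```

```text
time_s: 5.83
eef_pos: [0.5543, 0.0247, 0.0746]
ee_rot: [-3.132, 0.03, -3.116]
force: [-8.6, 0.2, 17.2]
finger_gap: 0.0002
time_s: 6.0
eef_pos: [0.5543, 0.0247, 0.0746]
ee_rot: [-3.132, 0.024, -3.116]
force: [-7.7, 1.9, 15.7]
finger_gap: -0.0
time_s: 6.17
eef_pos: [0.5543, 0.0247, 0.0745]
ee_rot: [-3.131, 0.017, -3.116]
force: [-7.8, 0.6, 16.2]
finger_gap: 0.0002
```

View pics/scene5.png

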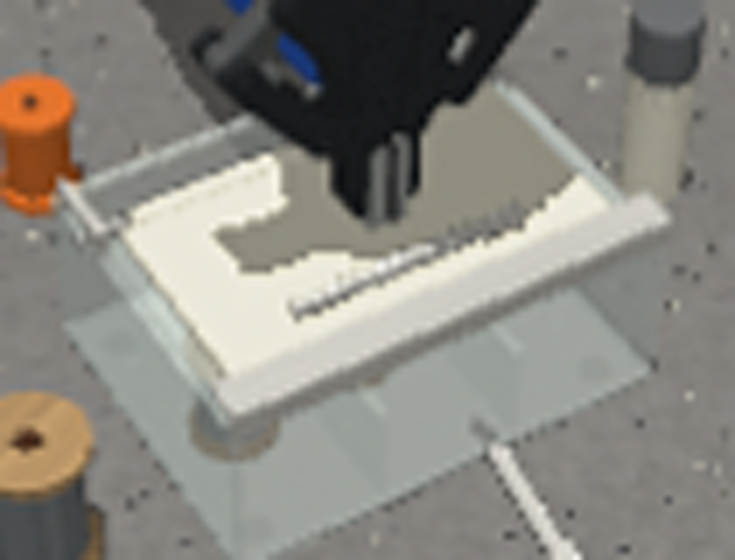

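The ridge moved from zoomed px (280,290) to (297,310) with the lip unmoved at (225,410). The press friction carried the flap, and motion stopped against ~8 N after about 14 mm, which fits the end of the slot. I'll lift straight up and check.

```bash
python3 -m handwheel '[[[0,0,-4],0,0],[[0,0,-8],0,0],[[0,0,-15],0,0],[[0,0,-20],0,0],[[0,0,-20],0,0],[[0,0,-20],0,0],[[15,0,-20],0,0],[[30,0,-20],0,0],[[30,0,-10],0,0],[[30,10,0],0,0],[[30,30,0],0,0],[[30,30,0],0,0],[[10,30,0],0,0],[[0,30,0],0,0],[[0,30,0],0,0],[[0,30,0],0,0],[[0,30,0],0,0],[[0,0,0],0,0]]'
python3 - <<'E'
from h import *
for n in("scene","top"):
    c=read_camera(n); a=c["pixels"]; a=a[185:265,195:300] if n=="scene" else a[140:225,225:330]
    cv2.imwrite(f"pics/{n}6.png",cv2.resize(a,None,fx=7,fy=7,interpolation=cv2.INTER_CUBIC)); cv2.imwrite(f"pics/{n}full.png",c["pixels"])
E
```

```text
time_s: 7.72
eef_pos: [0.36, 0.2455, 0.2113]
ee_rot: [-3.127, 0.011, -3.125]
force: [0.3, -0.5, -0.4]
finger_gap: 0.0004
```

View pics/scene6.png

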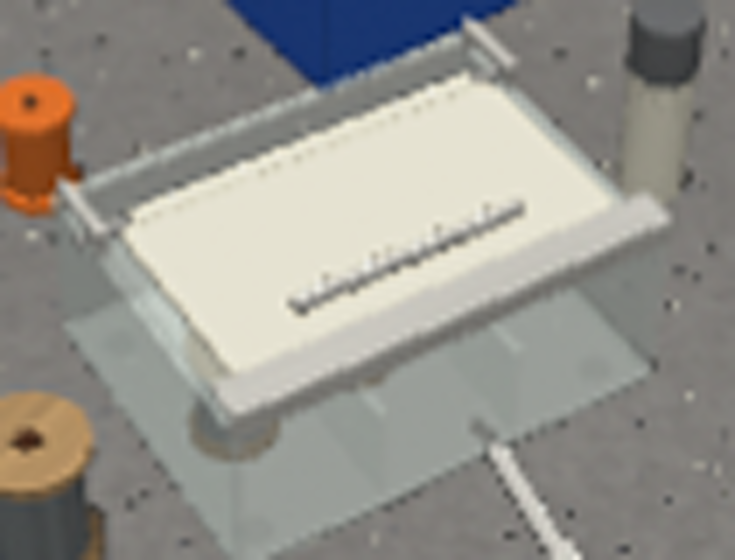

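View pics/top6.png

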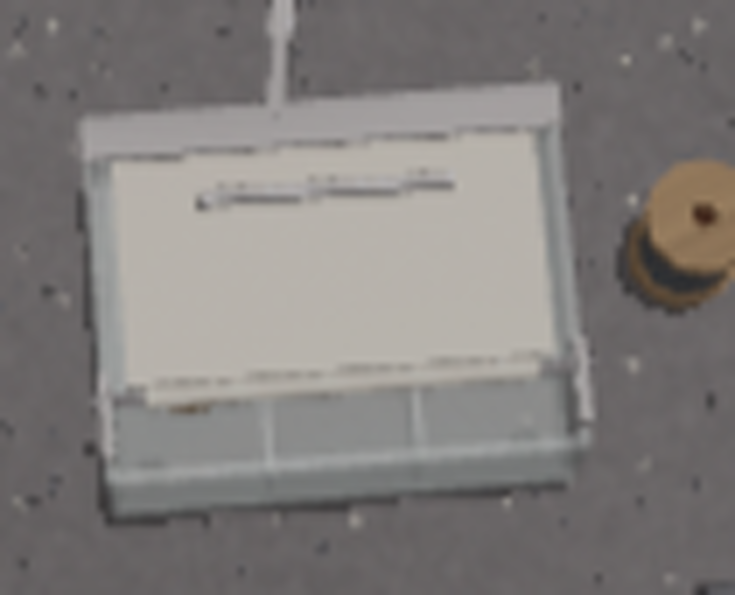

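View pics/topfull.png

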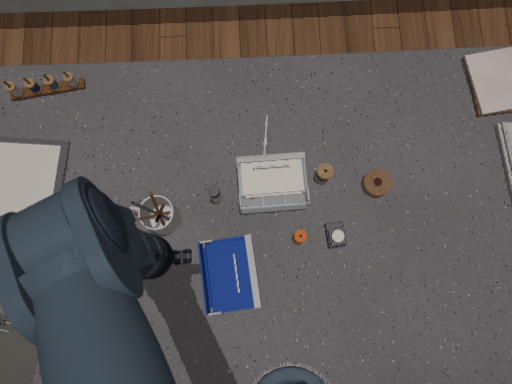

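The flap stays shut with its edge covered by the lip. Nothing else has moved in the picture: mug (156,212), glue (215,195), thread spool (325,172), reel (377,183), punch (337,235) and hook (265,135). Now I'll measure the pin travel.

```bash
python3 - <<'E'
from h import *
T=read_camera("top")
tp=lambda x,y:((x+.5)/7-.5+225,(y+.5)/7-.5+140)
o=np.array([np.cos(.038),np.sin(.038)])
f=lambda p,z:onz(T,tp(*p),z)[:2]@o
r=(f((203,201),.081)+f((453,184),.081))/2
l=(f((105,157),.0808)+f((535,130),.0808))/2   # lip inner
lo=(f((80,118),.0808)+f((557,84),.0808))/2
h=(f((150,404),.073)+f((545,374),.073))/2 # hinge-side plate edge
b=(f((110,518),0)+f((568,485),0))/2
print("lipin-ridge mm",(l-r)*1e3,"pin",30.5-(l-r)*1e3,"lipout",lo,"lipin-hingeEdge",(l-h)*1e3,"ridge-hinge",(r-h)*1e3,"lip from base back",(l-b)*1e3,onz(T,tp(80,118),.0808))
a=cv2.imread("pics/top0.png").astype(int);c=T["pixels"].astype(int)
d=(np.abs(a-c).sum(2)>60).astype(np.uint8); d[:, :205]=0
n,_,st,ce=cv2.connectedComponentsWithStats(d)
print([(s.tolist(),k.round().tolist()) for s,k in zip(st[1:],ce[1:]) if s[4]>8])
E
```

```text
lipin-ridge mm 18.13339351892118 pin 12.366606481078819 lipout 0.6162864150003258 lipin-hingeEdge 87.40013985229777 ridge-hinge 69.26674633337659 lip from base back 114.80534854245639 [0.613257   0.10642925 0.0808    ]
[([241, 158, 67, 46, 2392], [273.0, 181.0]), ([205, 317, 32, 67, 1094], [215.0, 361.0]), ([270, 375, 31, 9, 196], [283.0, 379.0])]
```

Pin travel comes out at ≈12.4 mm from the ridge and 11.6 mm from the hinge edge. The requirement is 10.5 mm, and camera error is ~2 mm. There is plenty of time, so I'll go back and push on the ridge itself to be sure it is fully home.

```bash
python3 -m handwheel '[[[-20,-22,0],0,0],[[-20,-22,0],0,0],[[-20,-22,0],0,0],[[-20,-22,0],0,0],[[-20,-22,0],0,0],[[-20,-22,0],0,0],[[-20,-22,0],0,0],[[-20,-22,0],0,0],[[-20,-22,0],0,0],[[-12,-18,0],0,0],[[0,0,0],0,0]]'
```

```text
time_s: 8.78
eef_pos: [0.5565, -0.001, 0.2163]
ee_rot: [-3.118, 0.005, 3.135]
force: [0.2, 0.5, 0.3]
finger_gap: 0.0004
```

```bash
python3 -m handwheel '[[[0,10,20],-0.02,0],[[0,10,20],-0.02,0],[[0,0,25],0,0],[[0,0,25],0,0],[[0,0,20],0,0],[[0,0,12],0,0],[[0,0,0],0,0]]'
```

```text
time_s: 9.37
eef_pos: [0.5539, 0.0048, 0.091]
ee_rot: [-3.116, 0.004, -3.125]
force: [-0.2, 0.5, 0.0]
finger_gap: -0.0003
```

```bash
python3 -m handwheel '[[[-2,8,3],0,0],[[-2,8,3],0,0],[[-1,0,3],0,0],[[0,0,3],0,0]]';python3 -m handwheel '[[[0,0,2],0,0],[[0,0,1],0,0]]'
```

```text
time_s: 9.7
eef_pos: [0.5586, 0.0204, 0.0803]
ee_rot: [-3.116, 0.005, -3.129]
force: [-0.7, 0.3, -0.0]
finger_gap: -0.0001
time_s: 9.87
eef_pos: [0.5598, 0.0207, 0.078]
ee_rot: [-3.116, 0.008, -3.128]
force: [-0.0, -0.0, 0.1]
finger_gap: 0.0001
```

Now forward toward the ridge with the lightest downward bias.

```bash
python3 -m handwheel '[[[-2,0,0.5],0,0],[[-2,0,0.5],0,0],[[-2,0,0.5],0,0]]';python3 -m handwheel '[[[-2,0,0.5],0,0],[[-2,0,0.5],0,0]]';python3 -m handwheel '[[[-2,0,0.5],0,0],[[-2,0,0.5],0,0]]'
```

```text
time_s: 10.12
eef_pos: [0.5667, 0.0207, 0.0772]
ee_rot: [-3.116, 0.009, -3.128]
force: [0.5, 1.8, -0.3]
finger_gap: -0.0002
time_s: 10.28
eef_pos: [0.57, 0.0206, 0.0761]
ee_rot: [-3.116, 0.007, -3.128]
force: [-5.7, 0.3, 0.3]
finger_gap: 0.0005
time_s: 10.45
eef_pos: [0.5702, 0.0207, 0.0744]
ee_rot: [-3.115, -0.001, -3.128]
force: [-9.1, 0.6, 16.3]
finger_gap: 0.0001
```

```bash
python3 -m handwheel '[[[-3,0,0.5],0,0],[[-3,0,0.5],0,0]]'; python3 -m handwheel '[[[0,0,0],0,0],[[0,0,-3],0,0],[[2,0,-6],0,0],[[3,0,-15],0,0],[[0,0,-20],0,0],[[0,0,-20],0,0],[[0,0,-20],0,0],[[15,0,-20],0,0],[[30,0,-20],0,0],[[30,10,-10],0,0],[[30,10,0],0,0],[[30,30,0],0,0],[[30,30,0],0,0],[[10,30,0],0,0],[[0,30,0],0,0],[[0,30,0],0,0],[[0,30,0],0,0],[[0,30,0],0,0],[[0,0,0],0,0],[[0,0,0],0,0]]'
python3 - <<'E'
from h import *
for n in("scene","top"):
    c=read_camera(n); a=c["pixels"]; a=a[185:265,195:300] if n=="scene" else a[140:225,225:330]
    cv2.imwrite(f"pics/{n}7.png",cv2.resize(a,None,fx=7,fy=7,interpolation=cv2.INTER_CUBIC))
    b=cv2.imread(f"pics/{n}0.png").astype(int);d=(np.abs(b-c["pixels"]).sum(2)>60).astype(np.uint8)
    k,_,st,ce=cv2.connectedComponentsWithStats(d);print(n,[s.tolist() for s in st[1:] if s[4]>12])
E
```

```text
time_s: 10.62
eef_pos: [0.5702, 0.0207, 0.0744]
ee_rot: [-3.115, -0.012, -3.128]
force: [-11.5, -0.6, 13.8]
finger_gap: -0.0
time_s: 12.28
eef_pos: [0.393, 0.2614, 0.2203]
ee_rot: [-3.121, 0.021, -3.134]
force: [-0.4, 0.1, -0.4]
finger_gap: 0.0003
scene [[141, 0, 73, 75, 3133], [185, 0, 166, 177, 7049], [307, 0, 14, 6, 34], [119, 50, 36, 41, 463], [145, 65, 5, 10, 14], [147, 81, 20, 11, 98], [179, 97, 58, 16, 418], [139, 133, 8, 9, 23], [164, 134, 20, 12, 104], [208, 166, 59, 46, 855], [211, 195, 72, 44, 1602]]
top [[0, 145, 247, 239, 20026], [241, 158, 67, 46, 2399], [55, 197, 6, 29, 41], [0, 255, 19, 60, 425], [22, 316, 10, 6, 27], [16, 323, 13, 5, 27], [37, 339, 79, 45, 2033], [0, 371, 26, 13, 258], [270, 375, 31, 9, 194]]
```

View pics/scene7.png

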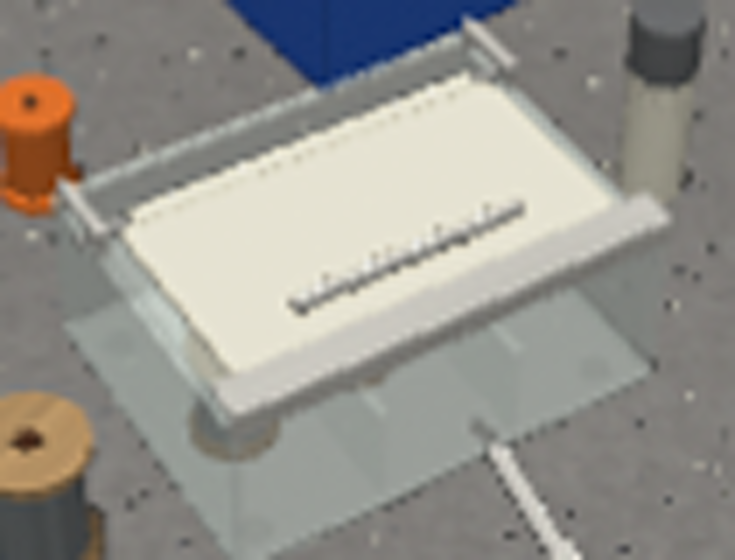

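View pics/top7.png

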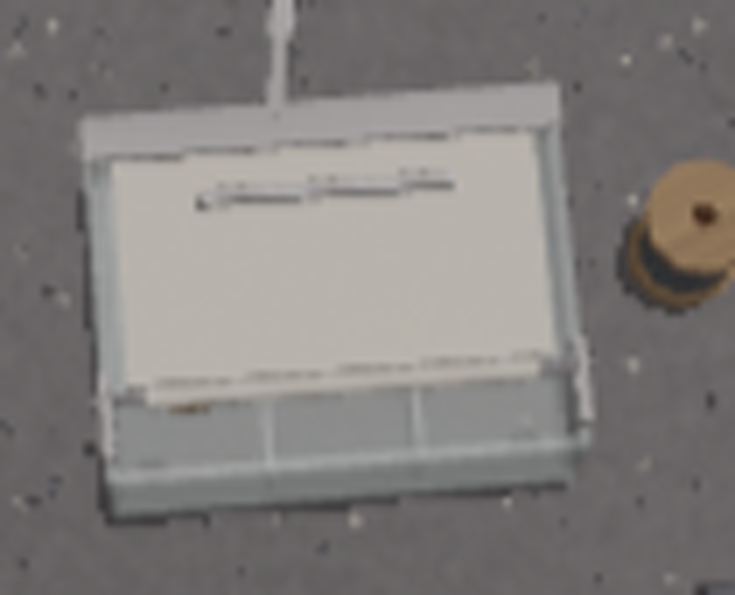

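The flap did not move under an 11.5 N push on the ridge, so it is at its end stop. The images are unchanged and the box has not moved, so I'm handing in.

```bash
python3 -c "
from rig import *
print(close_job())"
```

```text
the job is handed in; nothing more can be done
None
```

The box is closed and handed in at about 12.3 s of the 42 s allowed. The hand-in gave no verdict, so this rests on my own checks.

**What I did:** With the fingers shut, I folded the flap over along its arc and pressed it flat. At that point the tip was at z ≈ 0.075 and the force 17 N. I then pushed the flap under the lip.

**Where it differed from the task:** Most of the travel came from the friction of the pressing fingers, not from the ridge. Afterwards I went back and pushed on the ridge itself with 11.5 N, and the flap did not move, so it is at the end of its slots.

**Last checks:**
- **Flap:** it stays flat after release, with its edge covered by the lip.
- **Box and bystanders:** comparing pictures from before and after, the only changes were the flap and the robot with its shadow. The box and the bystanders look unmoved.
- **Spools:** they are mostly hidden under the closed flap, but were not touched.

**Disagreement:** The cameras put the pin travel at 11.6 to 12.4 mm, while the fingertip travel and the stop suggest 14 mm. That is within the roughly 2 mm camera error, and all three are above the required 10.5 mm.

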